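# Park the plate shaker, unlatch its hold-down arm and hold it raised

### The job

On the cream plate shaker, turn the black dial until its white pointer stands at the red park mark. Then pull the orange latch tab fully sideways, away from the hold-down arm, against its spring, and only then, with it drawn, lift the arm's end off the ball stud to at least 8 cm above where it rested, so that a colleague can take the sample plate from under it. Finish while still holding the arm up still in the gripper (do not let go), with the dial left at its mark and the sample plate and everything else on the bench left where it is.

Things in the scene. Friction and masses are not known exactly. Their poses are not given: they have to be found in the camera images.
- shaker: Cream bench-top plate shaker, fixed to the bench, 260 (x) by 300 (y) by 55 mm high; its origin is the centre of its underside. Its own -x is its front (towards the robot at yaw 0). Its flat deck is 55 mm above its origin. It stands at a different place and yaw (up to about 0.35 rad) each time.
- dial (a joint): Angle of the black dial on the shaker's deck, front right, rad, 0 to 3.0 (end stops), growing clockwise seen from above. At 0 the white pointer points to the shaker's -x; the red park mark is at 1.9. The dial starts 0.6 to 1.4 rad short of the mark. It turns against light friction (0.04 N m) and stays where it is left.
- dial_grip (a point): Point on the dial's vertical axis at the height to grip it: 87 mm above the bench, 32 mm above the deck. The grip is an upright bar 42 mm long (along this frame's x), 14 mm thick (along its y), from 22 mm below this point to 11 mm above it, on a disc 44 mm across and 10 mm high. The frame turns with the dial: its -x is the white pointer's direction, its z is up.
- park_mark (a point): The red park mark, 13 by 6 mm, lying flat on the white dial plate, its centre 40.5 mm from the dial's axis.
- latch (a joint): How far the orange latch is drawn, m: 0 at rest, 0.014 at its stop, growing as the tab moves along the shaker's +y (away from the arm). A spring pulls it back: 4.2 N at 0, 9.1 N at 0.014. Its steel jaw passes under the ball and lets the arm go only when drawn more than 0.007.
- latch_grip (a point): Point in the upright orange latch tab at which to pinch it, on its middle, 133 mm above the bench at rest. The tab is 26 mm long (along this frame's x), 10 mm thick (along its y), and reaches from 54 mm below this point to 16 mm above it. The latch is drawn along this frame's +y. The tab is carried by the arm: raising the drawn tab raises the arm. The top of the arm's end block is 19 mm below this point and its edge is 23 mm from the tab's near face at rest.
- hold_arm (a joint): Angle of the hold-down arm about its hinge at the shaker's rear, rad: 0 resting level on the ball, growing as its front end rises, 1.2 at its stop. It falls back by its own weight (about 0.3 kg) when let go.
- bar_hinge (a point): Middle of the arm's hinge axis, 105 mm above the bench; the axis runs along the shaker's y. The ball lies 200 mm from it towards the shaker's -x, the latch tab 200 mm towards -x and 50 mm towards +y.
- bar_tip (a point): Centre of the top face of the arm's grey end block (44 by 44 mm), right above the ball at rest, 114 mm above the bench at rest.
- ball (a point): Centre of the steel ball stud, 28 mm in diameter, fixed on the deck, 91 mm above the bench; at rest inside the arm's end block.
- plate: Pale sample plate with violet wells, 86 by 128 by 20 mm, loose on the deck under the arm (its 44 mm rubber pad ends 2 mm above it). Origin at the centre of its underside. Leave it there.
- blue_box: Blue pipette-tip box, 88 by 125 by 71 mm, standing beside the shaker, origin at the centre of its underside. Bystander.
- beaker: Glass beaker, 72 mm across, 95 mm high, standing beside the shaker, origin at the centre of its underside. Bystander.
- coral_box: Coral-red pipette-tip box with pale lid, 88 by 125 by 71 mm, origin at the centre of its underside. Bystander.
- pipette: White and blue hand pipette lying on the bench, about 240 mm long, origin on the bench under its middle. Bystander.
Things that resemble listed ones, but are neither listed nor needed, are in the scene too. Leave any pink or yellow look-alike of the plate alone.

How it is judged:
By the outcome, as a careful person would: the job done as asked, in the order asked, and still so for the second after the job is handed in, while the arm keeps its last pose, push and grip.
It also fails if it takes over 51 s, if anything falls off the work surface, if the arm or the gripper's body presses on something with over 40 N, if the wrist force passes 120 N, or if a joint passes its speed limit or range.

### The arm

A 7-joint arm with a two-finger parallel gripper is mounted at the origin on the work surface. World frame = base frame: x ahead of the robot, y to its left, z up, the work surface at z = 0. Lengths are in m, angles in rad, forces in N, time in s.
With the tool pointing down it reaches from about 0.425 to 0.825 m from the base axis. Payload 3.6 kg.
Tool frame: the origin (TCP) lies at the very end of the fingers, on their centre line; the grasp point (between the pads) lies 19 mm behind it; z points along the fingers, x is the direction in which the jaws open and shut, and the axes are right-handed (so a half turn about z gives the same grasp; the last joint's range is limited). The gripper opens to 93 mm and grips with 3 to 60 N. Pads are 15 mm wide; open, the fingers measure 128 mm over their backs; the gripper's body (75 mm by 188 mm) begins 65 mm behind the grasp point.
Start: joints at [-1.349, 0.615, -0.013, 1.423, 0.008, 1.103, -0.04], TCP at [0.159, 0.63, 0.219] pointing down, gripper open.
Joint ranges: [-3.12, 3.12], [-0.3, 2.06], [-1.34, 1.32], [0.26, 2.42], [-1.36, 4.5], [0.01, 1.98], [-2.84, 2.84]. Speed limits (rad/s): [2.79, 2.79, 3.14, 3.14, 3.14, 3.14, 3.14].

### API

Orientations are given as a rotation vector (axis times angle).
In Python, from station import env gives the robot as it stands.
- The arm moves only by the shell command python3 -m handwheel 'ROWS' [OPENING] [FORCE]. ROWS is JSON, a list of rows, each a list of 6 numbers: the shift along the world's x, y, z in m, then the turn, a rotation vector about the world's x, y, z in rad. In form: [[dx, dy, dz, wx, wy, wz], ...]. A call has 1 to 12 rows; each row shifts and turns the commanded pose from where the row before left it; what a row does not reach is not made up. A row lasts 1/8 s, in which the tool goes at most 62.5 mm and 10.7 degrees, less where a joint would pass 70% of its speed; a pose out of reach is approached as far as the arm can. A call with a gripper value outside its range is refused whole. OPENING is the gripper command: -1 is shut, 1 is fully open, values between are in proportion, set as the call begins (- or left out, the last holds). The fingers move at their own pace and stop on an object; FORCE is the grip in N (left out, the last holds). Time passes only in rows, so rows that do not move let the fingers close. It gives the time, the measured TCP pose, the force and the opening at its end, in the units of the state.
- env.observe(): the state, without advancing time (a new reading comes with each control period).
- env.get_image(name): name is "scene" or "top"; returns the picture (400x640x3 uint8, blue, green, red); there is no depth.
- env.get_calibration(name): a dict with "fov_y" (degrees; the focal length in pixels is half the picture's height over the tangent of half this angle, whatever the lens; pixels are square), "cx", "cy" (the principal point, pixels), "position" and "rotation" of the camera in the world. Camera axes: x right, y down, z forward; pixel columns grow to the right and rows downward; lengths in m; the calibration is good to about 2 mm. A picture is of the moment at which its call begins. get_calibration takes no time and is no camera call.
- env.job_done(): hands the job in, once; it reports no verdict.
The state is a dict: "clock": time; "joints": joint angles; "qd": joint speeds; "effort": joint torques, N m; "ee_pos": TCP position; "eef_rot": TCP orientation; "ft_force": force on the tool from outside, world axes, zero at the start; "ft_torque": the same for the moment, N m; "finger_gap": finger opening in m.
Only numpy, scipy, OpenCV 4.12 (cv2) and the standard library are available. Lean on these libraries where they do the work, as an engineer would, in place of code of your own. Each camera call takes 0.05 s, during which the arm holds its last target.

## Working session

There is one attempt and no reset: what is moved stays moved. The work goes in short steps, Python scripts to look and compute and a shell command to move; the robot and the scene stay as the last step left them, time stands still between calls to the robot, and variables do not carry over. Pictures are saved under pics/ and viewed, and the job is handed in when it is done.

```bash
mkdir -p pics; ls; python3 - <<'E'
from station import env
import cv2
for n in("scene","top"):
    im=env.get_image(n); cv2.imwrite(f"pics/{n}0.png",im); print(n,env.get_calibration(n))
print(env.observe())
E
```

```text
pics
scene {'fov_y': 43.48581754817196, 'cx': 317.1719652278231, 'cy': 197.13828954950645, 'position': array([0.99421419, 0.54536113, 1.22075527]), 'rotation': array([-1.07384921, -2.60948422,  0.77328883])}
top {'fov_y': 56.49943946209498, 'cx': 317.05838963261834, 'cy': 199.62003527264923, 'position': array([0.33285342, 0.03685696, 1.31727736]), 'rotation': array([-2.13730746,  2.1667962 , -0.11177306])}
{'clock': 0.1, 'joints': array([-1.3495373 ,  0.61582233, -0.01263452,  1.42472306,  0.00809935,
        1.10339576, -0.04040682]), 'qd': array([-1.18554544e-03, -3.11319953e-03, -6.22373497e-04, -1.79839543e-03,
        7.44737944e-04, -1.24163494e-05,  3.25943851e-03]), 'effort': array([ 1.55663642e-03, -4.60037327e+01,  2.10328465e-01, -1.66243494e+01,
       -6.11443282e-02,  1.69558113e-02,  1.07854344e-04]), 'ee_pos': array([0.15920642, 0.62947226, 0.21760224]), 'eef_rot': array([ 2.47770949,  1.92914404, -0.00283101]), 'ft_force': array([-0.29873521, -0.23019428,  1.38056749]), 'ft_torque': array([0.05536415, 0.03474666, 0.04081578]), 'finger_gap': 0.09262449403454727}
```

View pics/scene0.png

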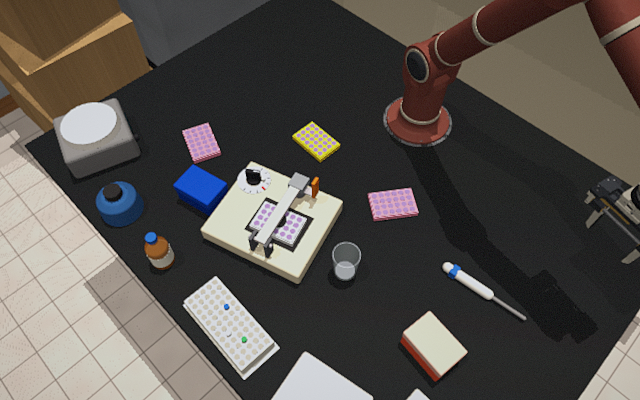

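View pics/top0.png

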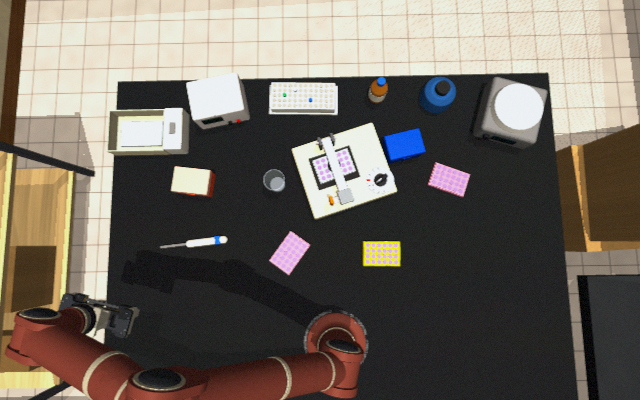

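The top view shows the shaker at about (345,170) with the dial at (379,180), the orange tab at (331,200) and the end block at (346,197). Next I'll zoom in for detail.

```bash
cat > h.py <<'E'
import numpy as np,cv2
from scipy.spatial.transform import Rotation as R
from station import env
def cam(n):
    c=env.get_calibration(n); f=200/np.tan(np.radians(c['fov_y'])/2)
    return f,c['cx'],c['cy'],np.array(c['position']),R.from_rotvec(c['rotation']).as_matrix()
def ray(n,u,v):
    f,cx,cy,p,M=cam(n); d=M@np.array([(u-cx)/f,(v-cy)/f,1]); return p,d
def onz(n,u,v,z):
    p,d=ray(n,u,v); return p+d*(z-p[2])/d[2]
def proj(n,X):
    f,cx,cy,p,M=cam(n); q=M.T@(np.array(X)-p); return np.array([cx+f*q[0]/q[2],cy+f*q[1]/q[2]])
def tri(a,b,na="scene",nb="top"):
    p,d=ray(na,*a);q,e=ray(nb,*b)
    A=np.stack([d,-e],1);s=np.linalg.lstsq(A,q-p,rcond=None)[0]
    x=p+s[0]*d;y=q+s[1]*e
    return (x+y)/2,np.linalg.norm(x-y)
E
python3 - <<'E'
from h import *
s=cv2.imread("pics/scene0.png");t=cv2.imread("pics/top0.png")
cv2.imwrite("pics/sc.png",cv2.resize(s[155:290,195:350],None,fx=5,fy=4.4,interpolation=cv2.INTER_CUBIC)[:600] if 0 else cv2.resize(s[155:285,195:350],None,fx=4.6,fy=4.6,interpolation=cv2.INTER_CUBIC))
cv2.imwrite("pics/tc.png",cv2.resize(t[118:222,285:405],None,fx=5.5,fy=5.5,interpolation=cv2.INTER_CUBIC))
E
```

```text
(no output)
```

View pics/sc.png

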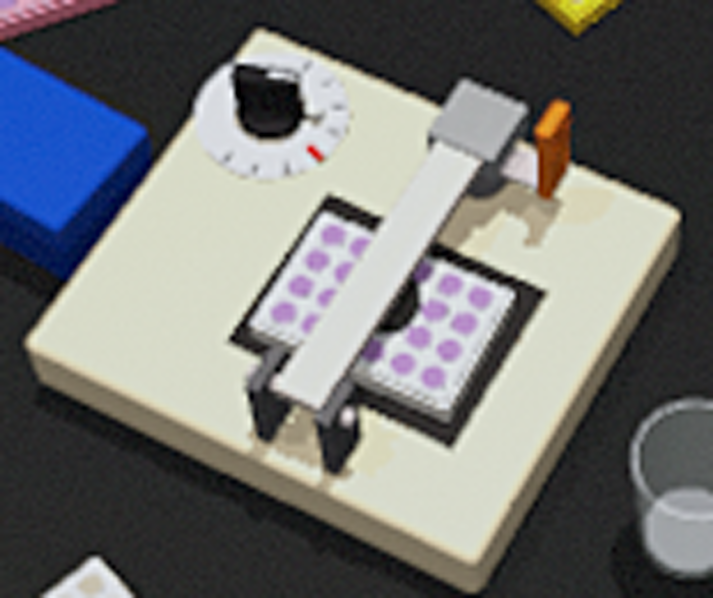

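View pics/tc.png

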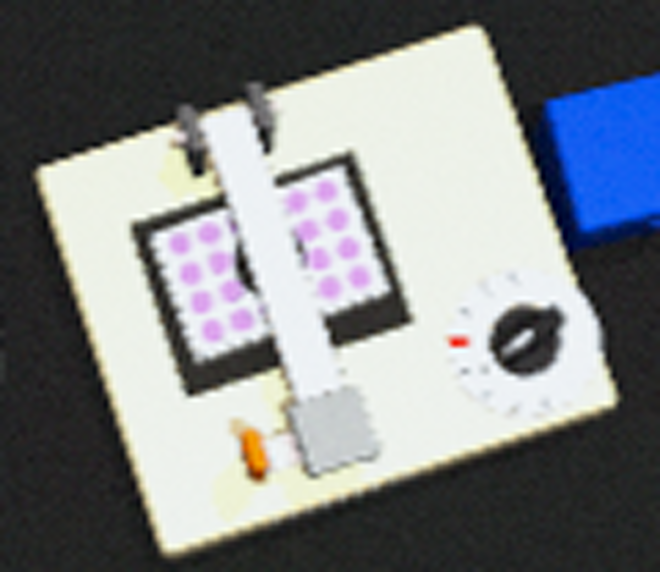

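```bash
python3 - <<'E'
from h import *
s=cv2.imread("pics/scene0.png");t=cv2.imread("pics/top0.png")
# corners by line intersection in top: bright region hull
hsv=cv2.cvtColor(t,cv2.COLOR_BGR2HSV)
m=((t.min(2)>120)).astype(np.uint8); m[:118]=0;m[222:]=0;m[:,:287]=0;m[:,400:]=0
cs,_=cv2.findContours(cv2.morphologyEx(m,cv2.MORPH_CLOSE,np.ones((3,3))),cv2.RETR_EXTERNAL,cv2.CHAIN_APPROX_NONE)
c=max(cs,key=cv2.contourArea)
from math import *
W=np.array([onz("top",*p[0],0.055)[:2] for p in c],np.float32)
r=cv2.minAreaRect(W);print("rect world",r, cv2.boxPoints(r))
corn=[(38,170),(483,27),(617,402),(168,553)]
P=np.array([onz("top",285+a/5.5-.4,118+b/5.5-.4,.055) for a,b in corn]);print(P.round(4),P.mean(0))
cs=[(262,28),(680,213),(475,570),(28,345)] # scene: FR, FL, BL, BR
Q=np.array([onz("scene",195+a/4.6-.4,155+b/4.6-.4,.055) for a,b in cs]);print(Q.round(4),Q.mean(0))
for PP,o in((P,(0,1,2,3)),(Q,(2,3,0,1))):
    p=PP[list(o)] # BL BR FR FL
    x=p[0]-p[3]+p[1]-p[2]; y=p[0]-p[1]+p[3]-p[2]
    print("yaw",atan2(x[1],x[0]),atan2(-y[0],y[1]),np.linalg.norm(x)/2,np.linalg.norm(y)/2)
def mask(im,f,roi):
    m=f(im).astype(np.uint8)
    z=np.zeros_like(m);a,b,c,d=roi;z[b:d,a:c]=m[b:d,a:c]
    ys,xs=np.nonzero(z);return xs.mean(),ys.mean(),len(xs)
red=lambda im:(im[...,2].astype(int)>im[...,1]+70)&(im[...,2].astype(int)>im[...,0]+70)
org=lambda im:(im[...,2].astype(int)>im[...,0]+90)&(im[...,2]>100)
for n,im,rr,ro in(("top",t,(360,170,375,190),(320,190,340,212)),("scene",s,(258,180,270,195),(305,170,325,205))):
    a=mask(im,red,rr);print(n,"mark",a,onz(n,a[0],a[1],.0565)); a=mask(im,org,ro);print("tab",a,onz(n,a[0],a[1],.12))
E
```

```text
rect world ((0.5885297656059265, -0.03830896317958832), (0.25927120447158813, 0.3025757968425751), 17.734533309936523) [[ 0.4189713   0.0663015 ]
 [ 0.5111381  -0.2218953 ]
 [ 0.75808823 -0.14291942]
 [ 0.66592145  0.14527738]]
[[ 0.6652  0.1427  0.055 ]
 [ 0.7534 -0.1407  0.055 ]
 [ 0.5116 -0.2164  0.055 ]
 [ 0.4217  0.0635  0.055 ]] [ 0.58798785 -0.03774056  0.055     ]
[[ 0.5089 -0.2173  0.055 ]
 [ 0.4216  0.0647  0.055 ]
 [ 0.6679  0.1457  0.055 ]
 [ 0.7548 -0.1381  0.055 ]] [ 0.58829501 -0.03625177  0.055     ]
yaw 0.3089328401036427 0.3063257755115267 0.2547685173296588 0.2954123353639712
yaw 0.31452276336848145 0.29879005896383826 0.25882670136794 0.29604549351891996
top mark (np.float64(366.87713310580205), np.float64(179.49146757679182), 293) [ 0.55169116 -0.11546866  0.0565    ]
tab (np.float64(329.0223880597015), np.float64(200.69402985074626), 402) [0.47301903 0.0164676  0.12      ]
scene mark (np.float64(263.94594594594594), np.float64(187.7027027027027), 148) [ 0.54673926 -0.1198195   0.0565    ]
tab (np.float64(314.90816326530614), np.float64(191.8095238095238), 294) [0.48442119 0.02083759 0.12      ]
```

```bash
cat >> h.py <<'E'
def mask(im,f,roi):
    m=f(im.astype(int)).astype(np.uint8)
    z=np.zeros_like(m);a,b,c,d=roi;z[b:d,a:c]=m[b:d,a:c]
    return z
def cen(z):
    ys,xs=np.nonzero(z);return xs.mean(),ys.mean(),len(xs)
red=lambda i:(i[...,2]>i[...,1]+60)&(i[...,2]>i[...,0]+60)
org=lambda i:(i[...,2]>i[...,0]+70)&(i[...,2]>90)&(i[...,2]>i[...,1]+40)
dark=lambda i:i.max(2)<90
wht=lambda i:i.min(2)>170
E
python3 - <<'E'
from h import *
s=cv2.imread("pics/scene0.png");t=cv2.imread("pics/top0.png")
C=np.array([.588,-.037]);yaw=.308;ex=np.array([np.cos(yaw),np.sin(yaw)]);ey=np.array([-ex[1],ex[0]])
def loc(X): d=np.array(X[:2])-C; return np.round([d@ex,d@ey],4)
for n,im,rr,ro,rd in(("top",t,(364,175,373,185),(325,190,337,210),(372,170,390,190)),("scene",s,(258,184,270,192),(308,174,322,200),(243,166,266,188))):
    a=cen(mask(im,red,rr));X=onz(n,a[0],a[1],.0565);print(n,"mark",np.round(a,2),X.round(4),loc(X))
    z=mask(im,org,ro);a=cen(z);X=onz(n,a[0],a[1],.13);print("tab",np.round(a,2),X.round(4),loc(X)); ys,xs=np.nonzero(z);print(xs.min(),xs.max(),ys.min(),ys.max())
    z=mask(im,dark,rd);a=cen(z);X=onz(n,a[0],a[1],.08);print("dial",np.round(a,2),X.round(4),loc(X))
big=cv2.resize(t[165:195,360:396],None,fx=16,fy=16,interpolation=cv2.INTER_NEAREST);cv2.imwrite("pics/dt.png",big)
big=cv2.resize(s[160:200,236:276],None,fx=14,fy=14,interpolation=cv2.INTER_NEAREST);cv2.imwrite("pics/ds.png",big)
E
```

```text
top mark [368.  179.5   6. ] [ 0.5516 -0.1193  0.0565] [-0.0596 -0.0674]
tab [330.81 199.78  32.  ] [0.4747 0.0108 0.13  ] [-0.0935  0.0799]
329 333 196 204
dial [380.39 179.22  99.  ] [ 0.5478 -0.158   0.08  ] [-0.075  -0.1031]
scene mark [263.2 187.8   5. ] [ 0.5484 -0.121   0.0565] [-0.0632 -0.0681]
tab [314.73 186.32 124.  ] [0.4772 0.0129 0.13  ] [-0.0904  0.0812]
311 318 177 197
dial [252.25 176.45 195.  ] [ 0.5538 -0.1578  0.08  ] [-0.0692 -0.1048]
```

View pics/dt.png

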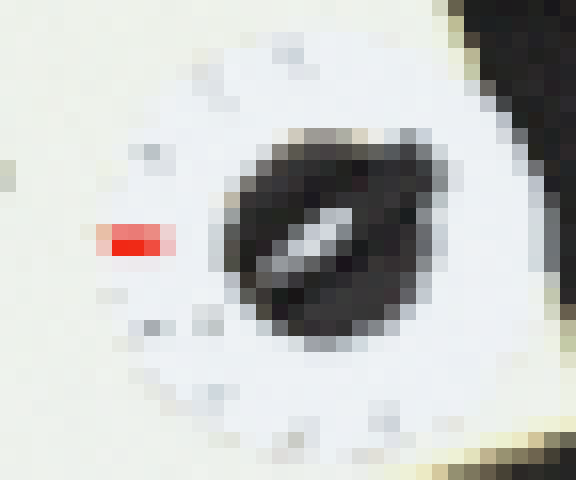

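View pics/ds.png

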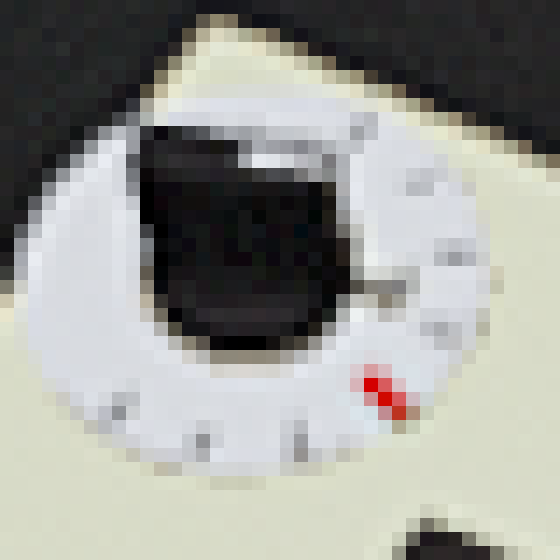

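```bash
python3 - <<'E'
from h import *
s=cv2.imread("pics/scene0.png");t=cv2.imread("pics/top0.png")
C=np.array([.588,-.037]);yaw=.308;ex=np.array([np.cos(yaw),np.sin(yaw)]);ey=np.array([-ex[1],ex[0]])
def loc(X): d=np.array(X[:2])-C; return np.round([d@ex,d@ey],4)
def P(n,u,v,z,l): X=onz(n,u,v,z);print(l,n,X.round(4),loc(X))
gray=lambda i:(abs(i.max(2)-i.min(2))<25)&(i.max(2)>130)&(i.max(2)<205)
for n,im,roi in(("top",t,(335,185,358,207)),("scene",s,(286,170,312,193))):
    z=mask(im,gray,roi)
    k,l,st,ce=cv2.connectedComponentsWithStats(z);j=1+st[1:,4].argmax();print(st[j]);P(n,*ce[j],.114,"block")
# tab views
cv2.imwrite("pics/tt.png",np.hstack([cv2.resize(t[186:212,318:358],None,fx=10,fy=10,interpolation=cv2.INTER_NEAREST),cv2.resize(s[170:196,288:324],None,fx=10,fy=10,interpolation=cv2.INTER_NEAREST)]))
# white dial plate in top
big=cv2.resize(t[165:197,360:396],None,fx=4,fy=4,interpolation=cv2.INTER_CUBIC).astype(int)
D=C+ex*(-.0745)+ey*(-.106);print("axis guess",D, "proj disc(z.065)",proj("top",[*D,.065]),proj("scene",[*D,.065]),"top z.098",proj("top",[*D,.098]),proj("scene",[*D,.098]))
# expected pointer end proj for various theta
for th in(1.0,1.1,1.2,1.3):
    a=yaw+np.pi-th;u=np.array([np.cos(a),np.sin(a)])
    print(th,[proj(n,[*(D+k*u),.098]).round(1) for n in("top","scene") for k in(-.021,.021)])
E
```

```text
[337 191  17  14  50]
block top [ 0.4802 -0.0265  0.114 ] [-0.0995  0.0427]
[288 172  21  20 232]
block scene [ 0.4903 -0.0386  0.114 ] [-0.0936  0.0281]
axis guess [ 0.54914009 -0.16059675] proj disc(z.065) [380.48085141 179.59398609] [253.44768552 177.99611185] top z.098 [381.99813799 177.87305854] [252.16486626 171.10942714]
1.0 [array([385.9, 173. ]), array([378.1, 182.8]), array([244.5, 171.7]), array([259.8, 170.6])]
1.1 [array([386.4, 173.4]), array([377.6, 182.3]), array([244.6, 171. ]), array([259.8, 171.2])]
1.2 [array([386.8, 173.9]), array([377.2, 181.9]), array([244.7, 170.4]), array([259.7, 171.8])]
1.3 [array([387.2, 174.4]), array([376.8, 181.4]), array([244.9, 169.8]), array([259.5, 172.4])]
```

View pics/tt.png

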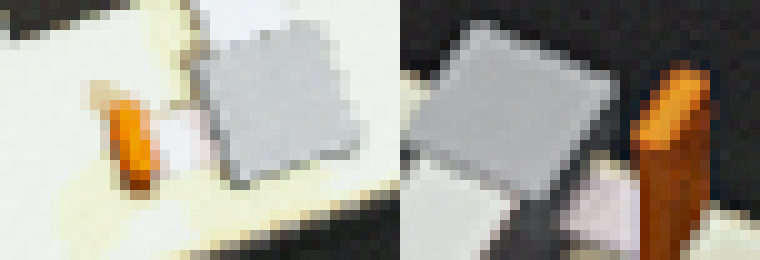

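```bash
python3 - <<'E'
from h import *
C=np.array([.588,-.037]);yaw=.308;ex=np.array([np.cos(yaw),np.sin(yaw)]);ey=np.array([-ex[1],ex[0]])
def loc(X): d=np.array(X[:2])-C; return np.round([d@ex,d@ey],4)
def P(n,u,v,z,l): X=onz(n,u,v,z);print(l,n,X.round(4),loc(X))
P("top",330.8,200,.149,"tab");P("scene",314.7,180,.149,"tab");print(tri((314.7,180),(330.8,200)))
P("top",345,196,.114,"block");P("scene",298.6,180.3,.114,"block");print(tri((298.6,180.3),(345,196)))
E
python3 -m handwheel '[[0,0,0.02,0,0,0]]' 1 20
```

```text
tab top [0.4717 0.0113 0.149 ] [-0.0961  0.0813]
tab scene [0.4723 0.008  0.149 ] [-0.0966  0.0779]
(array([0.47243932, 0.01019706, 0.15102455]), np.float64(0.002960802338919024))
block top [ 0.4883 -0.0359  0.114 ] [-0.0946  0.0313]
block scene [ 0.4867 -0.0394  0.114 ] [-0.0973  0.0284]
(array([ 0.48830097, -0.03628041,  0.11851723]), np.float64(0.001700184661347984))
clock: 0.22
ee_pos: [0.159, 0.6285, 0.2363]
eef_rot: [2.476, 1.928, -0.007]
ft_force: [0.8, 0.4, 0.6]
finger_gap: 0.0927
```

Possible mistakes, listed before the first reach (top-view pixels):
- **Dial:** the black dial on the deck is at (380,180). The black bottle cap at (443,88) could be confused with it.
- **Latch tab:** the orange upright tab is at (331,200). The amber bottle (378,90), the coral box (192,181) and the red park mark (368,179) are similar in colour.
- **Plate:** the violet plate under the arm is at (333,165). The pink plates (290,252) and (449,179) and the yellow plate (381,253) are look-alikes.

I chose the dial and tab on the shaker deck, and the close crops above confirm them.

```bash
python3 -m handwheel '[[0.03,-0.035,0.005,0,0,0],[0.032,-0.037,0.005,0,0,0],[0.032,-0.037,0.005,0,0,0],[0.032,-0.037,0,0,0,0],[0.032,-0.037,0,0,0,0],[0.032,-0.037,0,0,0,0],[0.032,-0.037,0,0,0,0],[0.032,-0.037,0,0,0,0],[0.032,-0.037,0,0,0,0]]'
python3 -m handwheel '[[0.01,-0.046,0,0,0,-0.064],[0.01,-0.046,0,0,0,-0.064],[0.01,-0.046,0,0,0,-0.064],[0.01,-0.046,0,0,0,-0.064],[0.01,-0.046,0,0,0,-0.064],[0.01,-0.046,0,0,0,-0.064],[0.01,-0.046,0,0,0,-0.064],[0.01,-0.046,0,0,0,-0.064],[0.01,-0.046,0,0,0,-0.064],[0.01,-0.046,0,0,0,-0.064],[0,0,0,0,0,0]]'
cat >> h.py <<'E'
def st():
    o=env.observe();M=R.from_rotvec(o['eef_rot']).as_matrix()
    print('t',round(o['clock'],2),'p',o['ee_pos'].round(4),'jaw',round(np.arctan2(M[1,0],M[0,0]),4),'z',M[:,2].round(3),'F',o['ft_force'].round(1),'T',o['ft_torque'].round(2),'gap',round(o['finger_gap'],4),'q',o['joints'].round(2))
E
python3 -c "from h import *;st()"
```

```text
clock: 1.35
ee_pos: [0.446, 0.2977, 0.2533]
eef_rot: [-2.479, -1.93, 0.001]
ft_force: [0.6, 1.2, -0.0]
finger_gap: 0.0931
clock: 2.72
ee_pos: [0.5445, -0.166, 0.2531]
eef_rot: [2.962, 1.039, -0.004]
ft_force: [0.1, 0.3, -0.0]
finger_gap: 0.0931
t 2.73 p [ 0.5445 -0.166   0.2531] jaw 0.675 z [-0.001 -0.003 -1.   ] F [ 0.1  0.3 -0. ] T [-0.02  0.03  0.01] gap 0.0931 q [ 0.05  0.47  0.32  1.62 -0.16  1.08  1.08]
```

```bash
python3 -m handwheel '[[0.0045,0.0055,-0.025,0,0,0],[0,0,-0.035,0,0,0],[0,0,-0.035,0,0,0],[0,0,-0.03,0,0,0],[0,0,-0.02,0,0,0],[0,0,0,0,0,0]]' 0.075 15
python3 - <<'E'
from h import *
st()
for n,(a,b,c,d) in(("scene",(215,140,300,205)),("top",(340,150,410,210))):
    cv2.imwrite(f"pics/{n}1.png",cv2.resize(env.get_image(n)[b:d,a:c],None,fx=8,fy=8,interpolation=cv2.INTER_CUBIC))
E
```

```text
clock: 3.48
ee_pos: [0.5486, -0.1534, 0.107]
eef_rot: [-2.956, -1.054, 0.005]
ft_force: [0.8, -0.5, -0.2]
finger_gap: 0.0499
t 3.48 p [ 0.5486 -0.1534  0.107 ] jaw 0.6849 z [-0.004  0.002 -1.   ] F [ 0.8 -0.5 -0.2] T [-0.1 -0.  -0. ] gap 0.0499 q [ 0.07  0.64  0.26  1.79 -0.23  0.75  1.13]
```

View pics/scene1.png

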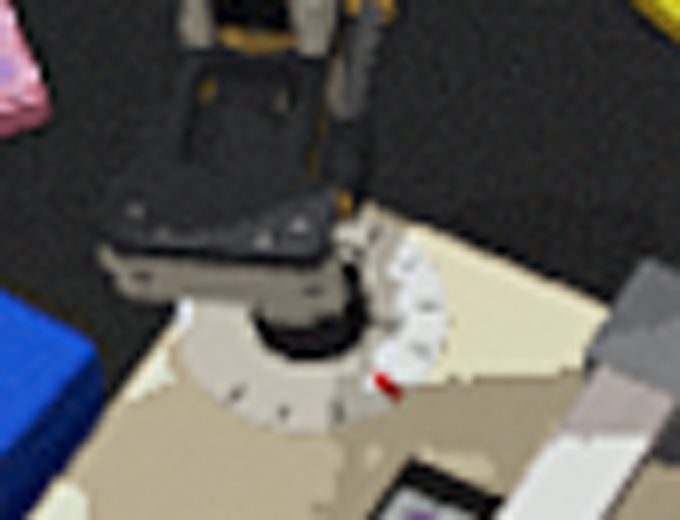

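View pics/top1.png

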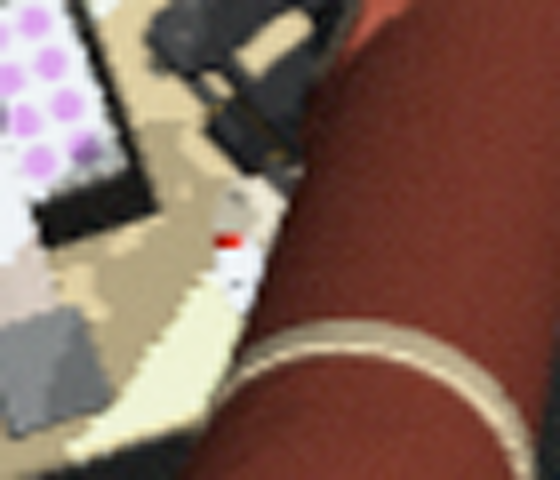

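Both views show the gripper over the dial but slightly off, and the readback puts y about 7 mm too high. I'll correct that before going lower.

```bash
python3 -m handwheel '[[0,-0.0035,0,0,0,0],[0,-0.0035,0,0,0,-0.005],[0,0,0,0,0,0]]'; python3 -c "from h import *;st()"
```

```text
clock: 3.95
ee_pos: [0.55, -0.1632, 0.1092]
eef_rot: [2.963, 1.043, 0.001]
ft_force: [-0.4, 0.3, -0.6]
finger_gap: 0.05
t 3.95 p [ 0.55   -0.1632  0.1092] jaw 0.677 z [ 0.001 -0.001 -1.   ] F [-0.4  0.3 -0.6] T [-0.08 -0.05  0.04] gap 0.05 q [ 0.09  0.64  0.26  1.78 -0.23  0.75  1.14]
```

```bash
python3 -m handwheel '[[-0.001,0.002,-0.01,0,0,0],[0,0,-0.012,0,0,0],[0,0,-0.012,0,0,0],[0,0,-0.006,0,0,0],[0,0,0,0,0,0]]';  python3 -c "from h import *;st()"
```

```text
clock: 4.58
ee_pos: [0.5485, -0.1603, 0.0679]
eef_rot: [-2.962, -1.044, 0.002]
ft_force: [-0.1, -0.5, -0.6]
finger_gap: 0.0503
t 4.58 p [ 0.5485 -0.1603  0.0679] jaw 0.678 z [-0.001  0.    -1.   ] F [-0.1 -0.5 -0.6] T [-0.04  0.03  0.04] gap 0.0503 q [ 0.1   0.69  0.24  1.82 -0.25  0.66  1.16]
```

Now close the jaws gently.

```bash
python3 -m handwheel '[[0,0,0,0,0,0],[0,0,0,0,0,0],[0,0,0,0,0,0],[0,0,0,0,0,0],[0,0,0,0,0,0],[0,0,0,0,0,0]]' -1 15;  python3 -c "from h import *;st()"
```

```text
clock: 5.32
ee_pos: [0.5489, -0.1604, 0.0688]
eef_rot: [2.963, 1.045, 0.0]
ft_force: [-1.1, -0.2, 2.6]
finger_gap: 0.0141
t 5.33 p [ 0.5489 -0.1604  0.0688] jaw 0.678 z [ 0.  0. -1.] F [-1.1 -0.2  2.6] T [0.01 0.09 0.05] gap 0.0141 q [ 0.1   0.69  0.24  1.82 -0.25  0.66  1.16]
```

```bash
python3 -m handwheel '[[0,0,0,0,0,-0.1],[0,0,0,0,0,-0.1],[0,0,0,0,0,-0.1],[0,0,0,0,0,-0.1],[0,0,0,0,0,-0.1],[0,0,0,0,0,-0.1],[0,0,0,0,0,-0.1],[0,0,0,0,0,0],[0,0,0,0,0,0]]' -1 25;  python3 -c "from h import *;st()"
```

```text
clock: 6.45
ee_pos: [0.5484, -0.1605, 0.0688]
eef_rot: [-3.141, 0.033, 0.001]
ft_force: [-1.3, -0.1, 4.0]
finger_gap: 0.0139
t 6.45 p [ 0.5484 -0.1605  0.0688] jaw -0.0209 z [-0.001  0.    -1.   ] F [-1.3 -0.1  4. ] T [-0.09  0.54 -0.05] gap 0.0139 q [-0.02  0.72  0.44  1.82 -0.45  0.7   0.64]
```

```bash
python3 -m handwheel '[[0,0,0,0,0,0],[0,0,0,0,0,0],[0,0,0,0,0,0],[0,0,0.01,0,0,0],[0,0,0.03,0,0,0],[0,0,0.04,0,0,0],[0,0,0.04,0,0,0],[-0.02,0.03,0.03,0,0,0],[-0.02,0.05,0,0,0,0],[-0.02,0.05,0,0,0,0],[0,0.04,0,0,0,0],[0,0,0,0,0,0]]' 0.075
python3 - <<'E'
from h import *
st()
for n,(a,b,c,d) in(("scene",(215,140,325,210)),("top",(320,150,410,212))):
    im=env.get_image(n);cv2.imwrite(f"pics/{n}2f.png",im);cv2.imwrite(f"pics/{n}2.png",cv2.resize(im[b:d,a:c],None,fx=7,fy=7,interpolation=cv2.INTER_CUBIC))
E
```

```text
clock: 7.95
ee_pos: [0.4888, 0.0137, 0.219]
eef_rot: [-3.139, 0.023, -0.0]
ft_force: [0.9, -0.8, -0.5]
finger_gap: 0.0499
t 7.95 p [0.4888 0.0137 0.219 ] jaw -0.0145 z [ 0.     0.002 -1.   ] F [ 0.9 -0.8 -0.5] T [-0.09  0.04  0.04] gap 0.0499 q [-0.47  0.41  0.57  1.89 -0.27  0.92  0.21]
```

View pics/scene2.png

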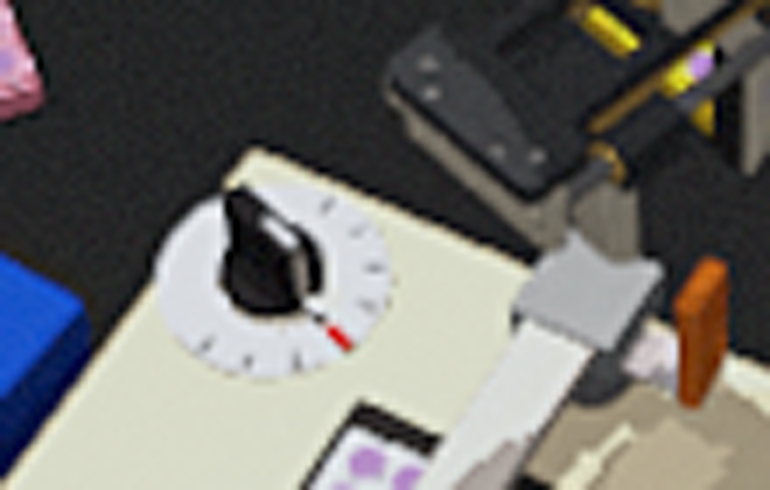

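View pics/top2.png

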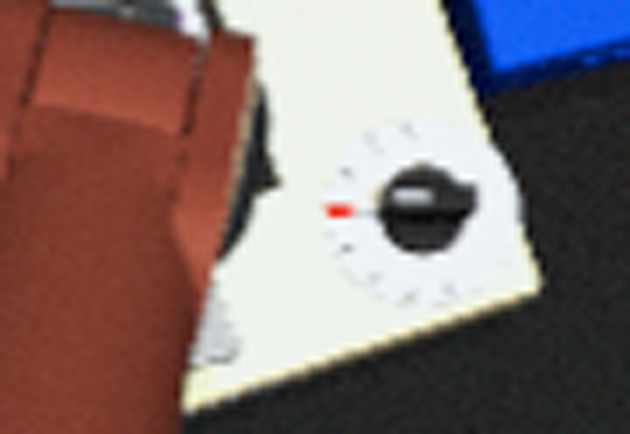

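The scene crop shows the white pointer line running to the red mark at about (340,337), and the top crop shows it level with the mark at (340,211). The dial is parked. Now I'll turn the tool to match the tab.

```bash
python3 -m handwheel '[[-0.007,0,0,0,0,-0.104],[-0.007,-0.003,0,0,0,-0.104],[0,0,0,0,0,-0.104],[0,0,0,0,0,-0.104],[0,0,0,0,0,-0.104],[0,0,0,0,0,-0.104],[0,0,0,0,0,-0.104],[0,0,0,0,0,-0.104],[0,0,0,0,0,-0.104],[0,0,0,0,0,-0.104],[0,0,0,0,0,-0.104],[0,0,0,0,0,-0.104]]' -0.2
python3 -m handwheel '[[0,0,0,0,0,0]]'
python3 - <<'E'
from h import *
st()
for n,(a,b,c,d) in(("scene",(245,120,355,210)),):
    im=env.get_image(n);cv2.imwrite(f"pics/{n}3f.png",im);cv2.imwrite(f"pics/{n}3.png",cv2.resize(im[b:d,a:c],None,fx=6.5,fy=6.5,interpolation=cv2.INTER_CUBIC))
E
```

```text
clock: 9.55
ee_pos: [0.4751, 0.0044, 0.2191]
eef_rot: [2.522, -1.872, 0.002]
ft_force: [0.3, -0.5, -0.3]
finger_gap: 0.0373
clock: 9.68
ee_pos: [0.475, 0.0048, 0.2189]
eef_rot: [2.527, -1.866, 0.002]
ft_force: [0.1, -0.2, 0.7]
finger_gap: 0.0371
t 9.68 p [0.475  0.0048 0.2189] jaw -1.272 z [ 0.    -0.001 -1.   ] F [ 0.1 -0.2  0.7] T [0.01 0.17 0.01] gap 0.0371 q [-0.69  0.48  0.94  1.93 -0.46  0.97 -0.81]
```

View pics/scene3.png

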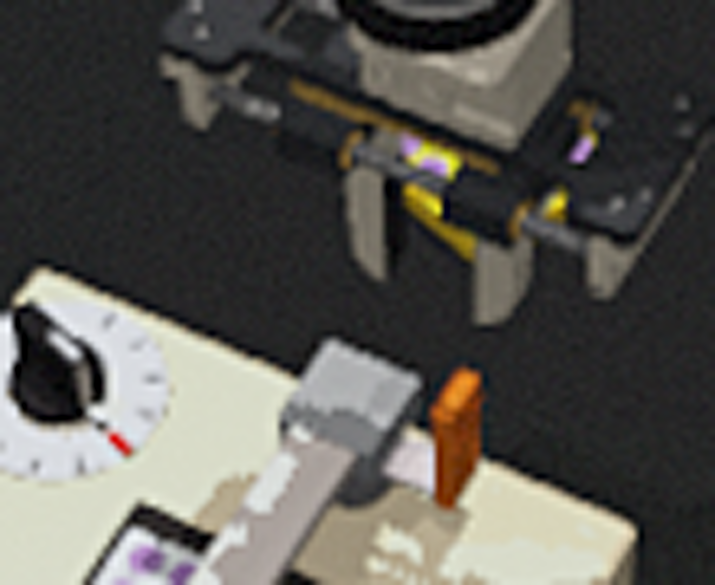

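The crop shows the open jaws to either side of the tab line, with the tab's top at about (460,385). The tool is still about 5 mm off in y.

```bash
python3 -m handwheel '[[-0.003,0.005,0,0,0,0.012],[0,0,-0.015,0,0,0],[0,0,-0.015,0,0,0],[0,0,-0.015,0,0,0],[0,0,-0.01,0,0,0],[0,0,0,0,0,0]]'
python3 - <<'E'
from h import *
st()
for n,(a,b,c,d) in(("scene",(245,120,355,210)),):
    im=env.get_image(n);cv2.imwrite(f"pics/{n}4.png",cv2.resize(im[b:d,a:c],None,fx=6.5,fy=6.5,interpolation=cv2.INTER_CUBIC))
E
```

```text
clock: 10.48
ee_pos: [0.4714, 0.0115, 0.1627]
eef_rot: [2.539, -1.848, -0.002]
ft_force: [0.1, -0.2, 0.5]
finger_gap: 0.0371
t 10.47 p [0.4714 0.0115 0.1627] jaw -1.2583 z [-0.002 -0.    -1.   ] F [ 0.1 -0.2  0.5] T [-0.05  0.2  -0.04] gap 0.0371 q [-0.64  0.54  0.86  2.01 -0.55  0.84 -0.73]
```

View pics/scene4.png

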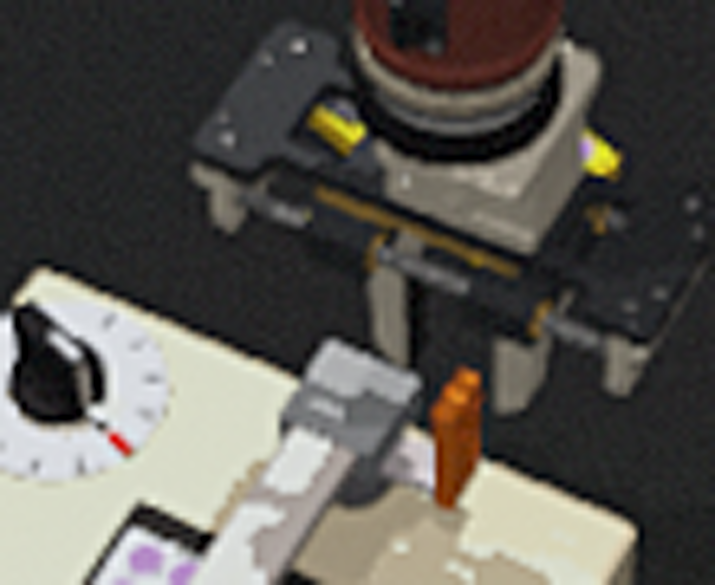

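The fingers straddle the tab. I'll go down to grasp height.

```bash
python3 -m handwheel '[[0.0005,-0.001,-0.012,0,0,0],[0,0,-0.012,0,0,0],[0,0,-0.01,0,0,0],[0,0,-0.008,0,0,0],[0,0,0,0,0,0]]'
python3 - <<'E'
from h import *
st()
for n,(a,b,c,d) in(("scene",(245,120,355,210)),):
    im=env.get_image(n);cv2.imwrite(f"pics/{n}5.png",cv2.resize(im[b:d,a:c],None,fx=6.5,fy=6.5,interpolation=cv2.INTER_CUBIC))
E
```

```text
clock: 11.15
ee_pos: [0.472, 0.0106, 0.121]
eef_rot: [2.539, -1.848, -0.002]
ft_force: [-0.6, -0.5, -0.4]
finger_gap: 0.0374
t 11.15 p [0.472  0.0106 0.121 ] jaw -1.2582 z [-0.001 -0.    -1.   ] F [-0.6 -0.5 -0.4] T [-0.01  0.12  0.08] gap 0.0374 q [-0.59  0.6   0.79  2.05 -0.63  0.75 -0.66]
```

View pics/scene5.png

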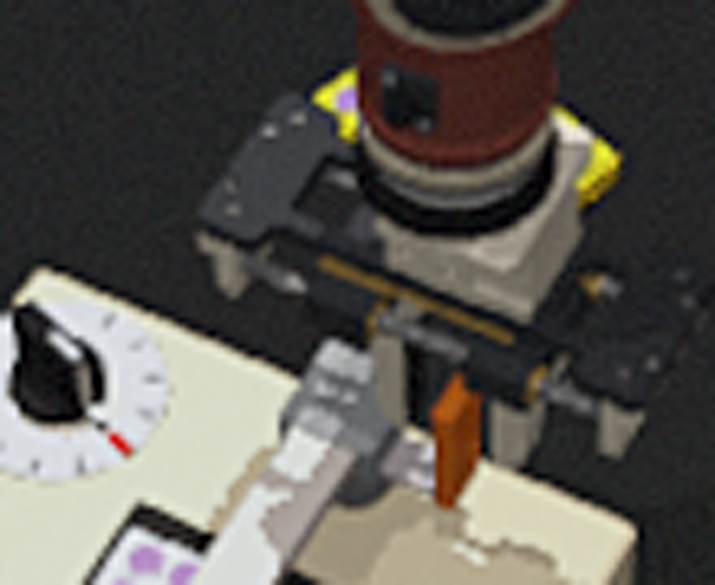

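```bash
python3 -m handwheel '[[0,0,0,0,0,0],[0,0,0,0,0,0],[0,0,0,0,0,0],[0,0,0,0,0,0],[0,0,0,0,0,0]]' -1 35;  python3 -c "from h import *;st()"
```

```text
clock: 11.82
ee_pos: [0.4726, 0.0103, 0.1218]
eef_rot: [-2.54, 1.849, -0.001]
ft_force: [0.2, -0.8, 0.7]
finger_gap: 0.0099
t 11.82 p [0.4726 0.0103 0.1218] jaw -1.2584 z [ 0.001 -0.    -1.   ] F [ 0.2 -0.8  0.7] T [-0.16  0.1  -0.07] gap 0.0099 q [-0.59  0.6   0.79  2.05 -0.63  0.75 -0.66]
```

```bash
python3 -m handwheel '[[-0.0012,0.0038,0,0,0,0],[-0.0012,0.0038,0,0,0,0],[-0.0012,0.0038,0,0,0,0],[0,0,0,0,0,0],[0,0,0,0,0,0]]' ;  python3 -c "from h import *;st()"
```

```text
clock: 12.45
ee_pos: [0.4699, 0.0193, 0.1219]
eef_rot: [2.537, -1.85, 0.008]
ft_force: [3.0, -7.6, -1.9]
finger_gap: 0.0098
t 12.45 p [0.4699 0.0193 0.1219] jaw -1.26 z [ 0.003 -0.005 -1.   ] F [ 3.  -7.6 -1.9] T [-1.24 -0.13 -0.01] gap 0.0098 q [-0.62  0.6   0.8   2.06 -0.63  0.74 -0.68]
```

```bash
python3 -m handwheel '[[-0.0006,0.002,0,0,0,0],[-0.0006,0.002,0,0,0,0],[0,0,0,0,0,0]]' ;  python3 -c "from h import *;st()"; python3 -m handwheel '[[-0.0006,0.002,0,0,0,0],[0,0,0,0,0,0]]' ;  python3 -c "from h import *;st()"
```

```text
clock: 12.82
ee_pos: [0.4688, 0.0227, 0.122]
eef_rot: [2.536, -1.85, 0.01]
ft_force: [3.1, -8.7, -3.3]
finger_gap: 0.0096
t 12.82 p [0.4688 0.0227 0.122 ] jaw -1.2603 z [ 0.004 -0.006 -1.   ] F [ 3.1 -8.7 -3.3] T [-1.41 -0.18 -0.01] gap 0.0096 q [-0.63  0.6   0.8   2.06 -0.63  0.74 -0.69]
clock: 13.08
ee_pos: [0.4684, 0.024, 0.1221]
eef_rot: [2.535, -1.85, 0.012]
ft_force: [3.1, -9.6, -2.5]
finger_gap: 0.0099
t 13.07 p [0.4684 0.024  0.1221] jaw -1.2608 z [ 0.004 -0.007 -1.   ] F [ 3.1 -9.6 -2.5] T [-1.54 -0.2  -0.05] gap 0.0099 q [-0.63  0.6   0.8   2.06 -0.63  0.74 -0.69]
```

```bash
python3 -m handwheel '[[-0.0005,0.0015,0,0,0,0],[0,0,0,0,0,0]]' ;  python3 -c "from h import *;st()"
```

```text
clock: 13.32
ee_pos: [0.4685, 0.0242, 0.1223]
eef_rot: [2.534, -1.851, 0.015]
ft_force: [4.0, -12.0, -2.6]
finger_gap: 0.0096
t 13.32 p [0.4685 0.0242 0.1223] jaw -1.2617 z [ 0.006 -0.009 -1.   ] F [  4.  -12.   -2.6] T [-2.05 -0.32  0.02] gap 0.0096 q [-0.63  0.6   0.8   2.07 -0.63  0.73 -0.69]
```

The latch is at its stop: travel stalled at about 14 mm and the force rose to 12 N. I'll start the lift along the hinge arc, tilting the tool with the arm.

```bash
python3 -m handwheel '[[0.0005,0.0002,0.005,-0.0077,0.0238,0],[0.0005,0.0001,0.005,-0.0077,0.0238,0],[0.0008,0.0003,0.005,-0.0077,0.0238,0],[0.0007,0.0002,0.005,-0.0077,0.0238,0],[0.001,0.0003,0.005,-0.0077,0.0238,0],[0.001,0.0003,0.0048,-0.0077,0.0238,0],[0,0,0,0,0,0]]' - 40
python3 - <<'E'
from h import *
st()
for n,(a,b,c,d) in(("scene",(235,110,355,210)),):
    im=env.get_image(n);cv2.imwrite(f"pics/{n}6.png",cv2.resize(im[b:d,a:c],None,fx=6,fy=6,interpolation=cv2.INTER_CUBIC))
E
```

```text
clock: 14.2
ee_pos: [0.4731, 0.0256, 0.1522]
eef_rot: [2.434, -1.776, -0.119]
ft_force: [4.3, -11.2, -3.2]
finger_gap: 0.0096
t 14.2 p [0.4731 0.0256 0.1522] jaw -1.2599 z [-0.137 -0.055 -0.989] F [  4.3 -11.2  -3.2] T [-1.88 -0.75  0.22] gap 0.0096 q [-0.67  0.64  0.88  1.9  -0.49  0.99 -0.82]
```

View pics/scene6.png

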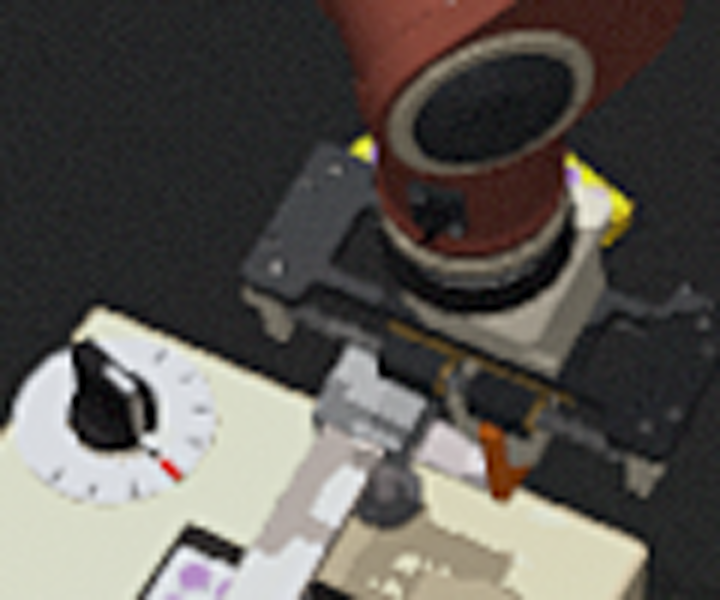

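The block has come off: the grey ball is now visible below it at (390,490), and the tab is gripped and rising. I'll continue.

```bash
python3 -m handwheel '[[0.0012,0.0004,0.0049,-0.0077,0.0238,0],[0.0013,0.0004,0.0049,-0.0077,0.0238,0],[0.0014,0.0005,0.0048,-0.0077,0.0238,0],[0.0015,0.0005,0.0048,-0.0077,0.0238,0],[0.0016,0.0005,0.0047,-0.0077,0.0238,0],[0.0017,0.0006,0.0047,-0.0077,0.0238,0],[0.0019,0.0006,0.0046,-0.0077,0.0238,0],[0.0019,0.0006,0.0046,-0.0077,0.0238,0],[0,0,0,0,0,0]]'
python3 -c "from h import *;st()"
python3 -m handwheel '[[0.0021,0.0007,0.0045,-0.0077,0.0238,0],[0.0022,0.0007,0.0045,-0.0077,0.0238,0],[0.0023,0.0008,0.0044,-0.0077,0.0238,0],[0.0024,0.0008,0.0044,-0.0077,0.0238,0],[0.0025,0.0008,0.0043,-0.0077,0.0238,0],[0.0025,0.0008,0.0042,-0.0077,0.0238,0],[0,0,0,0,0,0],[0,0,0,0,0,0]]'
python3 - <<'E'
from h import *
st()
for n,(a,b,c,d) in(("scene",(195,90,355,210)),("top",(270,110,420,230))):
    im=env.get_image(n);cv2.imwrite(f"pics/{n}7f.png",im);cv2.imwrite(f"pics/{n}7.png",cv2.resize(im[b:d,a:c],None,fx=5,fy=5,interpolation=cv2.INTER_CUBIC))
E
```

```text
clock: 15.38
ee_pos: [0.4855, 0.0296, 0.1899]
eef_rot: [2.294, -1.674, -0.281]
ft_force: [4.9, -11.1, -3.4]
finger_gap: 0.0099
t 15.38 p [0.4855 0.0296 0.1899] jaw -1.259 z [-0.322 -0.115 -0.94 ] F [  4.9 -11.1  -3.4] T [-1.61 -1.14  0.72] gap 0.0099 q [-0.66  0.72  0.9   1.68 -0.38  1.32 -0.91]
clock: 16.38
ee_pos: [0.4993, 0.034, 0.2159]
eef_rot: [2.184, -1.596, -0.393]
ft_force: [4.8, -10.8, -3.4]
finger_gap: 0.0097
t 16.38 p [0.4993 0.034  0.2159] jaw -1.259 z [-0.452 -0.156 -0.878] F [  4.8 -10.8  -3.4] T [-1.52 -1.41  1.08] gap 0.0097 q [-0.62  0.8   0.89  1.5  -0.33  1.55 -0.95]
```

View pics/scene7.png

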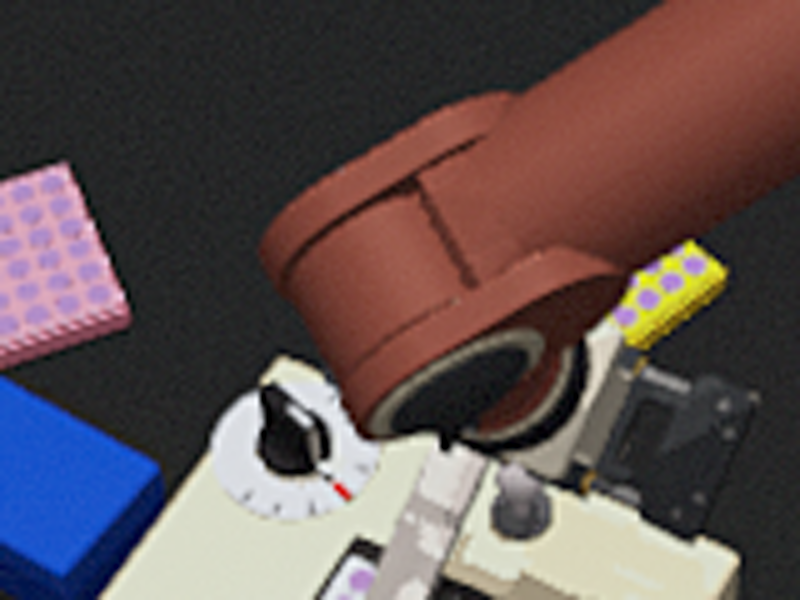

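View pics/top7.png

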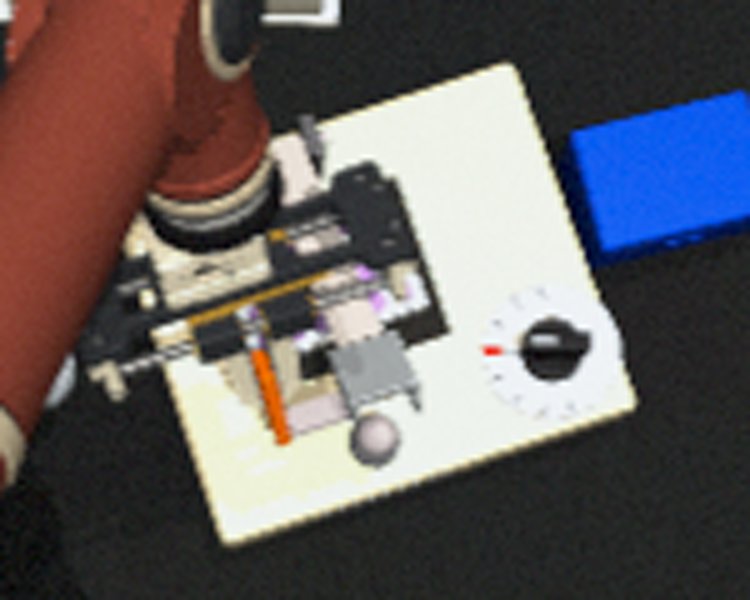

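```bash
python3 - <<'E'
from h import *
t=cv2.imread("pics/top7f.png")
z0=np.array([.4875,-.0375]);e=np.array([.951,.309])
for th in(.4,.45,.5,.55):
    x=-.2*np.cos(th)+.009*np.sin(th);z=.105+.2*np.sin(th)+.009*np.cos(th);b=z0+(x+.2)*e
    print(th,"rise",round(z-.114,4),proj("top",[*b,z]).round(1))
g=lambda i:(abs(i.max(2)-i.min(2))<25)&(i.max(2)>110)&(i.max(2)<200)
m=mask(t,g,(334,174,356,194));k,l,st_,ce=cv2.connectedComponentsWithStats(m);j=1+st_[1:,4].argmax();print(st_[j],ce[j])
st()
E
```

```text
0.4 rise 0.0772 [344.9 187.1]
0.45 rise 0.0861 [344.6 185.2]
0.5 rise 0.0948 [344.2 183.2]
0.55 rise 0.1032 [343.8 181.1]
[336 174  18  20 222] [344.         184.09459459]
t 16.48 p [0.4993 0.034  0.2159] jaw -1.2589 z [-0.452 -0.156 -0.878] F [  5.4 -12.   -2.7] T [-1.55 -1.41  1.05] gap 0.0096 q [-0.62  0.8   0.89  1.5  -0.33  1.55 -0.95]
```

```bash
python3 -m handwheel '[[0.0027,0.0009,0.0042,-0.0077,0.0238,0],[0.0028,0.0009,0.004,-0.0077,0.0238,0],[0,0,0,0,0,0],[0,0,0,0,0,0],[0,0,0,0,0,0],[0,0,0,0,0,0]]'
python3 - <<'E'
from h import *
st()
im=env.get_image("top");cv2.imwrite("pics/top8.png",cv2.resize(im[70:270,220:480],None,fx=3,fy=3,interpolation=cv2.INTER_CUBIC))
im=env.get_image("scene");cv2.imwrite("pics/scene8.png",im)
E
```

```text
clock: 17.23
ee_pos: [0.5047, 0.0357, 0.224]
eef_rot: [2.147, -1.569, -0.428]
ft_force: [5.6, -11.8, -3.4]
finger_gap: 0.0099
t 17.23 p [0.5047 0.0357 0.224 ] jaw -1.259 z [-0.493 -0.169 -0.853] F [  5.6 -11.8  -3.4] T [-1.51 -1.43  1.18] gap 0.0099 q [-0.61  0.82  0.88  1.44 -0.32  1.63 -0.96]
```

View pics/top8.png

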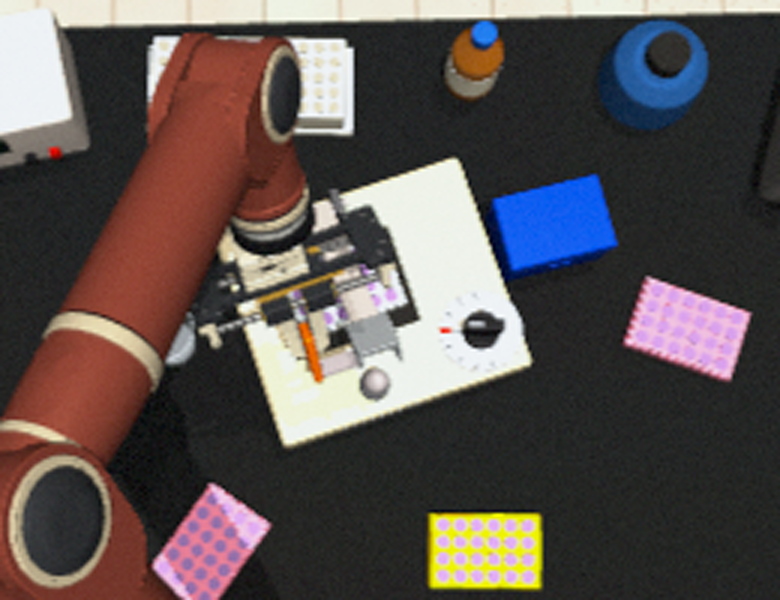

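View pics/scene8.png

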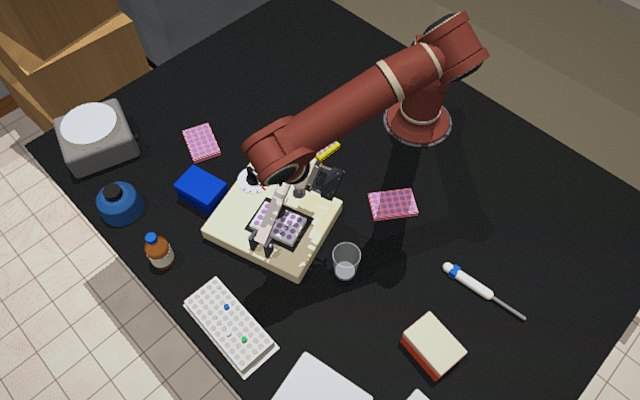

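The arm is held up clear of the ball, which shows at (375,382) in the top crop, and the pointer is level with the red mark at (446,330). The plate, boxes, beaker and pipette look unmoved. I'm handing in.

```bash
python3 -c "from h import *;st();print(env.job_done())"
```

```text
t 17.32 p [0.5047 0.0357 0.224 ] jaw -1.259 z [-0.493 -0.169 -0.853] F [  4.6 -12.3  -3.2] T [-1.49 -1.42  1.17] gap 0.0095 q [-0.61  0.82  0.88  1.44 -0.32  1.63 -0.96]
the job is handed in; nothing more can be done
None
```

The job is done and handed in at 17.3 s; no verdict was reported. I turned the dial to the red mark, drew the latch to its stop, and lifted the hold-down arm about 10 cm. The gripper still holds it up by the tab.

**Last checks:**
- **Dial:** the pointer lines up with the red mark in both pictures. The jaw angle when I let go was within about 3 mrad of the target.
- **Latch:** it moved about 14 mm and then stalled, with the force rising to about 12 N. That force held during the lift, so it stayed drawn.
- **Arm height:** the tool rose 10.2 cm. A top-view check just before the last small raise put the end block 9.1 to 9.5 cm up, against 9.5 cm expected.
- **Everything else:** the sample plate and the other items look unmoved in the pictures, though the gripper hides part of the plate.

**What disagreed:** the two cameras placed the tab and block about 3 mm apart. On the first approach to the dial the tool ended 7 mm off in y, which I corrected before gripping.

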